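Load a drill-core plug through the one-way gate of a storage lane

ROBOT

A 6-joint arm with a two-finger parallel gripper is mounted at the origin on a cart in front of the work surface, level with it; the furniture and walls round the work are solid. World frame = base frame: x ahead of the robot, y to its left, z up, the work surface at z = 0. Lengths are in m, angles in rad, forces in N, time in s.
With the tool pointing down it reaches from about 0.425 to 0.95 m from the base axis. Payload 3.5 kg.
Tool frame: the origin (TCP) lies midway between the tips of the shut fingers; the grasp point (between the pads) lies 19 mm behind it; z points along the fingers, y is the line along which they close (so a half turn about z gives the same grasp; the last joint's range is limited). The gripper opens to 85 mm and grips with 20 to 120 N. Pads are 22 mm wide; open, the fingers measure 114 mm over their backs; the gripper's body (76 mm by 85 mm) begins 54 mm behind the grasp point. The pads swing forward as they close: fully open they stand 13 mm farther back than shut.
Start: joints at [1.036, 0.286, 1.577, -0, 1.279, -0.15], TCP at [0.253, 0.626, 0.231] pointing down, gripper open.
Joint ranges: [-2.77, 2.77], [-0.9, 2.22], [0.21, 2.48], [-1.53, 4.67], [0.24, 2.81], [-2.84, 2.84]. Speed limits (rad/s): [2.79, 2.79, 3.14, 3.14, 3.14, 3.14].

INTERFACE

Orientations are given as a unit quaternion [x, y, z, w].
In Python, from plant import ctrl gives the robot as it stands.
- The arm moves only by the tool arm_command, never from a script. Its argument "steps" is one flat list of numbers, 5 for each row, row after row: the opening in per cent of the stroke, from 0 (shut) to 100 (fully open), then the shift along the tool's x, y, z each as a share of 25 mm, from -1 to 1, then the turn about the tool's z as a share of 0.1 rad, from -1 to 1. In form: [grip, tx, ty, tz, spin, grip, tx, ty, tz, spin, ...]. A call has 1 to 8 rows; each row shifts and turns the commanded pose from where the row before left it, along the tool's axes as they then stand; what a row does not reach is not made up. A row lasts 1/12 s, in which the tool goes at most 41.7 mm and 7.16 degrees, less where a joint would pass 70% of its speed; a pose out of reach is approached as far as the arm can. A call with a number of a shift or a turn outside -1 to 1 is refused whole. A call with a gripper value outside its range is refused whole. The fingers move at their own pace and stop on an object; "squeeze" is the grip in N (left out, the last holds). Time passes only in rows, so rows that do not move let the fingers close. It gives the time, the measured TCP pose, the force, the opening and the grip force at its end, in the units of the state.
- ctrl.get_state(): the state, without advancing time (a new reading comes with each control period).
- ctrl.read_camera(name): name is "scene" or "side" or "wrist"; returns the picture (480x640x3 uint8, red, green, blue); there is no depth.
- ctrl.camera_model(name): a dict with "intrinsics" (3x3 intrinsics, pixels), "rvec" (rotation vector, rad) and "tvec" (3), from world to camera coordinates, as OpenCV has them. Camera axes: x right, y down, z forward; pixel columns grow to the right and rows downward; lengths in m; the calibration is good to about 2 mm. A picture is of the moment at which its call begins: read the wrist's pose just before it. camera_model takes no time and is no camera call; for the wrist camera it gives the pose at the moment of the call.
- ctrl.sign_off(): hands the job in; it is judged then, once.
The state is a dict: "time": time; "qpos": joint angles; "dq": joint speeds; "joint_efforts": joint torques, N m; "eef_pos": TCP position; "tcp_rot": TCP orientation; "contact_force": force on the tool from outside, world axes, zero at the start; "wrist_torque": the same for the moment, N m; "opening": opening from 0.0 (shut) to 1.0 (fully open); "finger_force": force on a finger pad.
Only numpy, scipy, OpenCV 4.12 (cv2) and the standard library are available. Lean on these libraries where they do the work, as an engineer would, in place of code of your own. Each camera call takes 0.05 s, during which the arm holds its last target. There are 200 camera calls.

TASK

Stand the banded sandstone core plug upright on the open apron of the green storage lane, in front of the orange sprung flap. Then push it gently from behind through the one-way flap until it meets the stiff white follower under the hood and has just pushed that back by a few millimetres, never by a full centimetre. Withdraw so that the flap swings shut behind the standing plug; do not ram the lane, and leave the other stones near it where they are.

Things in the scene. Friction and masses are not known exactly. Their poses are not given: they have to be found in the camera images.
- core_plug_center (a point): Centre, half-way up, of the loose sandstone core plug: an upright reddish rock cylinder with pale and dark bands, 38 mm in diameter, 40 mm tall, 0.11 kg, smooth straight sides. z points up when it stands. It starts standing on the worktop.
- rack: Green storage lane, fixed, 300 x 82 mm. Origin: on the worktop, on the lane's centre line, in the plane of the shut flap. x points along the lane in the direction of pushing, y left, z up. Polished floor plate 4 mm thick, x = -108 to +192 mm (a plug standing on it has its centre 24 mm up). From x = +8 mm the bay: 52 mm wide inside, walls 4 mm thick, top z = 50 mm. The plug must go in from the apron, pushed from behind.
- intake (a point): Point on the apron, on the centre line, 65 mm before the flap (rack x = -65 mm, z = 4 mm): where the plug is to be stood first. The apron has no walls here; from x = -40 to 0 mm low flared guides, top z = 22 mm, lead into the gate (62 mm apart narrowing to 52 mm).
- hood_edge (a point): Middle of the front edge of the opaque green hood, on its top (rack x = +106 mm, z = 54 mm; underside z = 50 mm). The hood covers the lane from here to its back; from the flap to here the bay is open above.
- flap (a joint): Orange sprung flap, upright hinge at the lane's left wall (rack x = 0, y = +26 mm), 49 mm long, 3 mm thick, z = 6 to 44 mm. 0 rad = shut across the lane; opens only towards rack +x, up to 1.45 rad. A damped spring (0.05 N m shut, 0.12 N m open: 2 to 5 N on a thing pushed through) shuts it within about 1 s once the plug's back is over 52 mm past the gate and nothing is in its way.
- follower (a joint): How far the white follower paddle (upright face 44 mm wide, z = 7 to 45 mm) has been pushed back, m: 0 at the start, end stop 0.03. No spring: it stands still until pushed with about 7 N, then gives stiffly and stays where it is left. Where its face starts is not told: anywhere from rack x = +105 to +130 mm, so it must be felt for.
- cobble: Speckled granite cobble, 88 x 81 x 44 mm, loose bystander; origin under its centre.
- jasper: Red jasper pebble, 34 x 30 x 22 mm, loose bystander; origin under its centre.
- basalt: Black basalt lump, 56 x 54 x 42 mm, loose bystander; origin under its centre.
Mind the look-alikes: they are no part of the job. There is more than one size of the part that bears core_plug_center; the job needs the middle-sized.

How it is judged:
By the outcome, as a careful person would: the job done as asked, in the order asked, and still so for the second after the job is handed in, with the robot touching nothing.
It also fails if it takes over 64 s, if anything falls off the work surface, if the arm or the gripper's body presses on something with over 40 N, if the wrist force passes 120 N, or if a joint passes its speed limit or range.

## Working session

There is one attempt and no reset: what is moved stays moved. The work goes in short steps, Python scripts to look and compute and a tool call to move; the robot and the scene stay as the last step left them, time stands still between calls to the robot, and variables do not carry over. Pictures are saved under pics/ and viewed, at most 10 in all, crops included, and the job is handed in when it is done.

Besides the shell and the picture viewer there is one more tool, called after "Call:" as a command line: name --argument value ..., lists and objects as JSON in quotes. arm_command: Moves the arm, as the interface text tells. Its arguments: {"type":"object","properties":{"steps":{"type":"array","items":{"type":"number"}},"squeeze":{"type":"number"}},"required":["steps"]}

```bash
mkdir -p pics; cat > h.py <<'E'
import numpy as np, cv2
from plant import ctrl
def cam(n):
    m=ctrl.camera_model(n); im=ctrl.read_camera(n); return np.ascontiguousarray(im[:,:,::-1]),m
def ray(m,uv):
    R=cv2.Rodrigues(np.array(m["rvec"],float))[0]; t=np.array(m["tvec"],float).ravel(); K=np.array(m["intrinsics"])
    d=R.T@np.linalg.solve(K,np.array([uv[0],uv[1],1.])); return -R.T@t,d
def onz(m,uv,z):
    c,d=ray(m,uv); return c+d*(z-c[2])/d[2]
def proj(m,p):
    return cv2.projectPoints(np.array(p,float).reshape(-1,3),np.array(m["rvec"],float),np.array(m["tvec"],float),np.array(m["intrinsics"],float),None)[0].reshape(-1,2)
E
python3 - <<'E'
from h import *
import pickle
a,ma=cam("scene"); b,mb=cam("side")
cv2.imwrite("pics/scene.png",a); cv2.imwrite("pics/side.png",b)
pickle.dump((ma,mb),open("m.pkl","wb"))
for m in(ma,mb): print(ray(m,(320,240)), m["intrinsics"][0][0])
s=ctrl.get_state(); print(s["time"],s["tcp_rot"],s["eef_pos"],s["opening"])
E
```

```text
(array([ 0.21255998, -0.25247711,  0.7666191 ]), array([ 0.27019644,  0.65593515, -0.70489249])) 588.2837309047413
(array([ 0.15910178, -0.23448436,  0.61004054]), array([ 0.39739689,  0.67880549, -0.61764037])) 610.509785621953
0.1 [ 1.91232043e-01  9.81544225e-01 -1.05034230e-03 -3.69766267e-04] [0.25304874 0.62511911 0.23003233] 1.0035858462833807
```

View pics/scene.png

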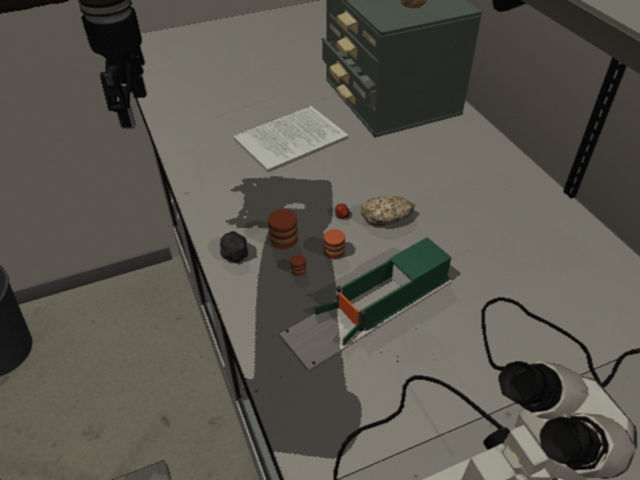

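View pics/side.png

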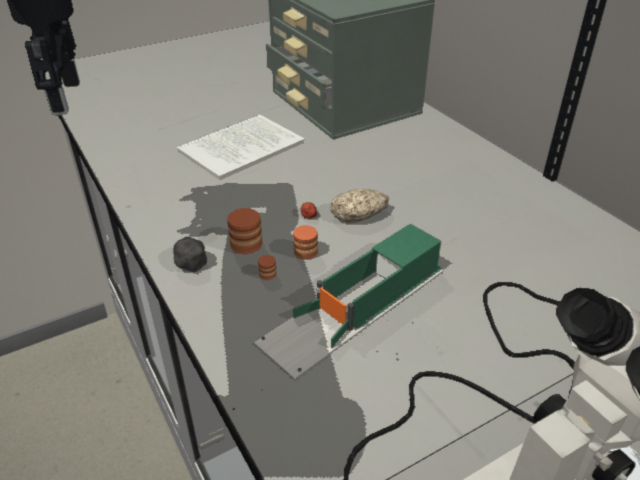

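The scene and side pictures show three banded plugs. In the scene view they are large at (283,228), middle at (334,243) and small at (298,265). The lane runs from the apron at (310,345) to the hood at (422,262), with the flap at (348,307). The middle one, (334,243), should be the 38 mm plug. I'll measure it and confirm in an enlarged crop.

```bash
python3 - <<'E'
from h import *
import pickle
ma,mb=pickle.load(open("m.pkl","rb"))
for n,m in(("scene",ma),("side",mb)):
    im=cv2.imread(f"pics/{n}.png"); hsv=cv2.cvtColor(im,cv2.COLOR_BGR2HSV)
    red=((hsv[...,0]<16)|(hsv[...,0]>172))&(hsv[...,1]>90)&(hsv[...,2]>40)
    k=cv2.morphologyEx(red.astype(np.uint8),cv2.MORPH_CLOSE,np.ones((7,3)))
    N,_,st,ce=cv2.connectedComponentsWithStats(k)
    for i in range(1,N):
        if st[i,4]>60:
            x,y,w,h,A=st[i]; p=onz(m,(x+w/2-.5,y+h/2-.5),0.02); c=ray(m,(0,0))[0]
            print(n,st[i],p.round(4),"width mm",w*np.linalg.norm(p-c)/m["intrinsics"][0][0]*1000)
    g=(hsv[...,0]>60)&(hsv[...,0]<90)&(hsv[...,1]>110)&(hsv[...,2]>30)
    k=cv2.morphologyEx(g.astype(np.uint8),cv2.MORPH_OPEN,np.ones((2,2)))
    N,_,st,ce=cv2.connectedComponentsWithStats(k)
    print([s.tolist() for s in st[1:] if s[4]>60])
a=cv2.imread("pics/scene.png")[185:375,220:470]; cv2.imwrite("pics/crop.png",cv2.resize(a,None,fx=3.15,fy=3.15,interpolation=cv2.INTER_CUBIC))
b=cv2.imread("pics/side.png")[190:380,220:470]; cv2.imwrite("pics/crop2.png",cv2.resize(b,None,fx=3.15,fy=3.15,interpolation=cv2.INTER_CUBIC))
E
```

```text
scene [402   0  24   7 131] [1.1506 1.2578 0.02  ] width mm 78.66550876614455
scene [335 204  14  15 168] [0.5665 0.4976 0.02  ] width mm 26.55686537853652
scene [ 268  209   30   40 1022] [0.4474 0.4976 0.02  ] width mm 55.28204499841212
scene [323 229  22  30 570] [0.5174 0.4244 0.02  ] width mm 39.373865521106936
scene [290 254  16  22 298] [0.4396 0.4026 0.02  ] width mm 27.71159589366425
scene [338 292  22  33 357] [0.4799 0.2805 0.02  ] width mm 35.7338492636991
[[391, 240, 60, 69, 1920], [345, 263, 45, 38, 468], [366, 297, 29, 33, 396]]
side [293 203  25  56 942] [0.5306 0.4474 0.02  ] width mm 39.93665369932321
side [ 228  208   34   46 1340] [0.4474 0.497  0.02  ] width mm 54.744173533870686
side [258 255  18  25 390] [0.4376 0.3987 0.02  ] width mm 26.806163215140796
side [319 287  28  37 586] [0.48   0.2803 0.02  ] width mm 38.8117556272739
[]
```

View pics/crop.png

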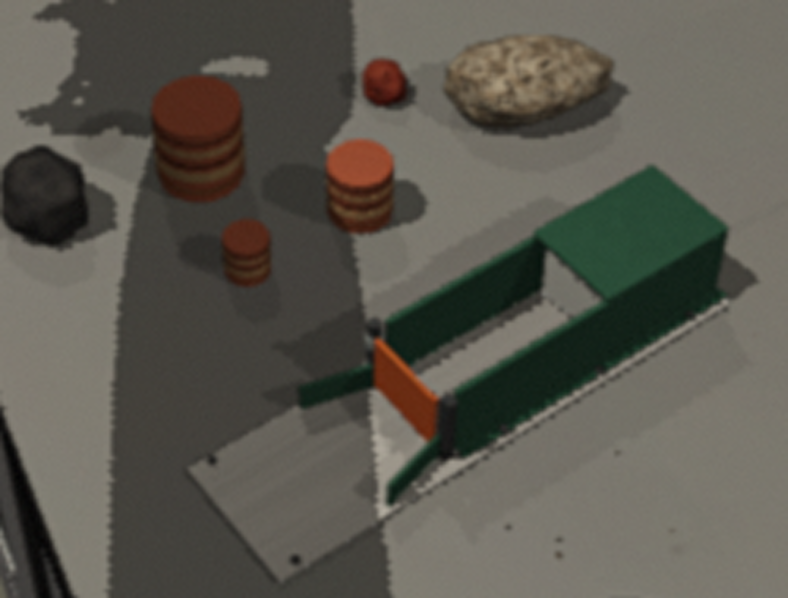

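View pics/crop2.png

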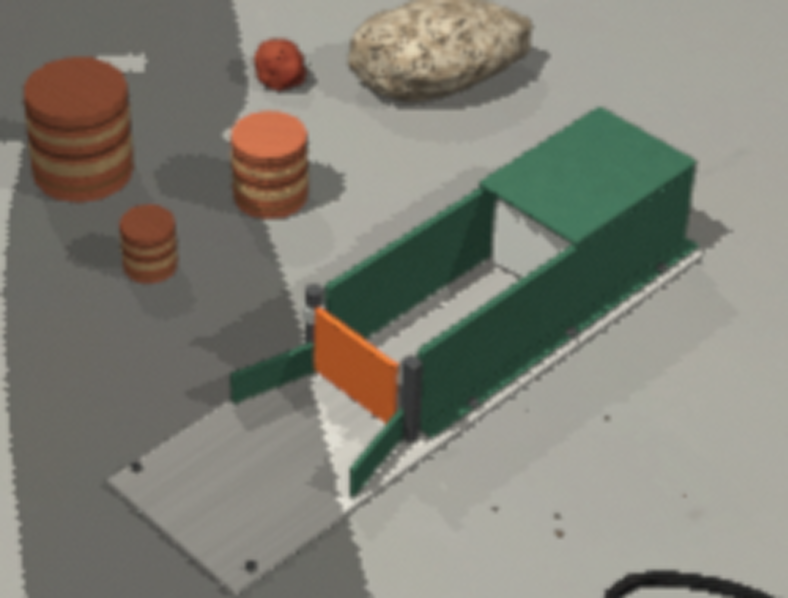

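The crops confirm it: the middle plug, scene (334,243), is about 39 mm wide, against about 55 and 27 mm for the others. Scene crop pixels: apron front corners at (188,468) and (282,580), hood top corners at (540,235), (652,166), (726,230) and (603,302). Next is the lane fit and plug location.

```bash
python3 - <<'E'
from h import *
import pickle
from scipy.optimize import least_squares
ma,mb=pickle.load(open("m.pkl","rb"))
L=np.array([[-.108,.041,.004],[-.108,-.041,.004],[.106,.03,.054],[.192,.03,.054],[.192,-.03,.054],[.106,-.03,.054],[.192,-.041,.004]])
A=np.array([(188,468),(282,580),(540,235),(652,166),(726,230),(603,302),(728,303)])/3.15+[219.7,184.7]
B=np.array([(108,481),(237,592),(483,188),(600,108),(694,162),(580,243),(702,253)])/3.15+[219.7,189.7]
def W(p,L): 
    c,s=np.cos(p[2]),np.sin(p[2]); return np.c_[p[0]+c*L[:,0]-s*L[:,1],p[1]+s*L[:,0]+c*L[:,1],L[:,2]]
f=lambda p:np.r_[(proj(ma,W(p,L))-A).ravel(),(proj(mb,W(p,L))-B).ravel()]
r=least_squares(f,[.48,.28,.7],loss="soft_l1"); p=r.x; print("rack",p.round(4),"deg",np.degrees(p[2])); print(f(p).round(1).reshape(2,-1,2).tolist())
np.save("rack.npy",p)
# plug: bbox in each view vs cylinder model (points on silhouettes)
th=np.linspace(0,2*np.pi,60)
def bb(m,x,y,r=.019):
    q=proj(m,np.r_[[[x+r*np.cos(t),y+r*np.sin(t),z] for t in th for z in(0,.04)]]); return np.r_[q.min(0),q.max(0)]
oa=np.array([323-.5,229-.5,344.5,258.5]); ob=np.array([293-.5,None,317.5,258.5],float)
g=lambda q:np.r_[bb(ma,*q)-oa,(bb(mb,*q)-ob)[[0,2,3]]]
r=least_squares(g,[.52,.425]);print("plug",r.x.round(4),g(r.x).round(1))
print("intake",W(p,np.array([[-.065,0,.004]])).round(4))
for nm,u in(("large",(283,243)),("small",(298,271)),("jasper",(342,212)),("cobble",(388,213)),("basalt",(234,252))):print(nm,onz(ma,u,.005).round(3))
E
```

```text
rack [0.4762 0.2713 0.2233] deg 12.793413271801596
[[[-0.5, 1.4], [-0.6, 1.7], [-2.5, -0.6], [0.0, -0.2], [1.3, -0.2], [1.9, 0.0], [1.0, 0.4]], [[-0.4, -0.1], [-0.5, 0.5], [-1.3, -2.3], [0.0, -1.3], [1.7, -0.8], [-0.5, -0.2], [1.1, -0.4]]]
plug [0.5175 0.4242] [ 0.4 -0.4 -0.1  0.5 -0.1 -0.3 -0. ]
intake [[0.4128 0.2569 0.004 ]]
large [0.44  0.476 0.005]
small [0.439 0.401 0.005]
jasper [0.573 0.51  0.005]
cobble [0.653 0.471 0.005]
basalt [0.351 0.49  0.005]
```

Call:
arm_command --steps '[80,0,0,0,-1,80,0,0,0,-1,80,0,0,0,-1,80,0,0,0,-1,80,0,0,0,-1,80,0,0,0,-1,80,0,0,0,-0.07,80,0,0,0,0]' --squeeze 25

```text
time: 0.77
eef_pos: [0.2532, 0.6254, 0.2307]
tcp_rot: [-0.11, 0.994, -0.0, -0.0]
contact_force: [-0.3, 0.7, -0.5]
opening: 0.798
finger_force: 0.0
```

```bash
cat >> h.py <<'E'
from scipy.spatial.transform import Rotation as Ro
def need(p):
    s=ctrl.get_state(); R=Ro.from_quat(s["tcp_rot"]).as_matrix(); rk=np.load("rack.npy")
    d=R.T@(np.array(p)-s["eef_pos"]); yaw=np.arctan2(R[1,0],R[0,0]); 
    print("t",round(s["time"],2),"pos",s["eef_pos"].round(4),"z",R[:,2].round(3),"shift units",(d/.025).round(2),"spin units(lane)",round(-10*((rk[2]+np.pi-yaw+np.pi)%(2*np.pi)-np.pi),2),"open",round(s["opening"],3),"F",np.round(s["contact_force"],1),"ff",np.round(s["finger_force"],1))
def rk2w(x,y,z):
    r=np.load("rack.npy");c,s=np.cos(r[2]),np.sin(r[2]);return np.array([r[0]+c*x-s*y,r[1]+s*x+c*y,z])
def w2rk(p):
    r=np.load("rack.npy");c,s=np.cos(r[2]),np.sin(r[2]);d=np.array(p[:2])-r[:2];return np.array([c*d[0]+s*d[1],-s*d[0]+c*d[1],p[2]])
E
python3 - <<'E'
from h import *
need([.5175,.424,.15])
m=ctrl.camera_model("wrist");s=ctrl.get_state();R=Ro.from_quat(s["tcp_rot"]).as_matrix()
c,d=ray(m,(320,240));print("cam in tool",(R.T@(c-s["eef_pos"])).round(3),(R.T@d).round(2),m["intrinsics"][0][0])
E
```

```text
t 0.77 pos [0.2532 0.6254 0.2307] z [-0.001 -0.001 -1.   ] shift units [ -8.56 -10.17   3.23] spin units(lane) -0.03 open 0.798 F [-0.3  0.7 -0.5] ff 0.0
cam in tool [ 0.084 -0.    -0.141] [-0.33  0.01  0.95] 351.0213151707378
```

Call:
arm_command --steps '[80,-0.8,-0.95,0,0,80,-0.8,-0.95,0.2,0,80,-0.8,-0.95,0.2,0,80,-0.8,-0.95,0.2,0,80,-0.8,-0.95,0.2,0,80,-0.8,-0.95,0.2,0,80,-0.8,-0.95,0.2,0,80,-0.8,-0.95,0.2,0]'

```text
time: 1.43
eef_pos: [0.4522, 0.4745, 0.1959]
tcp_rot: [-0.11, 0.994, -0.0, -0.0]
contact_force: [0.3, -0.4, -0.0]
opening: 0.801
finger_force: 0.0
```

Call:
arm_command --steps '[80,-0.8,-0.9,0.3,0,80,-0.8,-0.9,0.3,0,80,-0.5,-0.7,0.3,0,80,-0.1,-0.1,0.3,0,80,0,0,0.3,0,80,0,0,0,0,80,0,0,0,0]'

```text
time: 2.02
eef_pos: [0.5178, 0.4249, 0.1579]
tcp_rot: [-0.111, 0.994, -0.0, -0.001]
contact_force: [0.6, -0.2, -0.3]
opening: 0.801
finger_force: 0.0
```

```bash
python3 - <<'E'
from h import *
need([.5175,.424,.15])
a,m=cam("wrist"); cv2.imwrite("pics/w1.png",a); import pickle; pickle.dump(m,open("mw1.pkl","wb"))
print(proj(m,[[.5175,.424,.04],[.5175,.424,0]]).round(1))
E
```

```text
t 2.02 pos [0.5178 0.4249 0.1579] z [-0.002 -0.001 -1.   ] shift units [ 0.02 -0.03  0.32] spin units(lane) -0.01 open 0.801 F [ 0.6 -0.2 -0.3] ff 0.0
[[316.4 233.7]
 [316.5 219.8]]
```

View pics/w1.png

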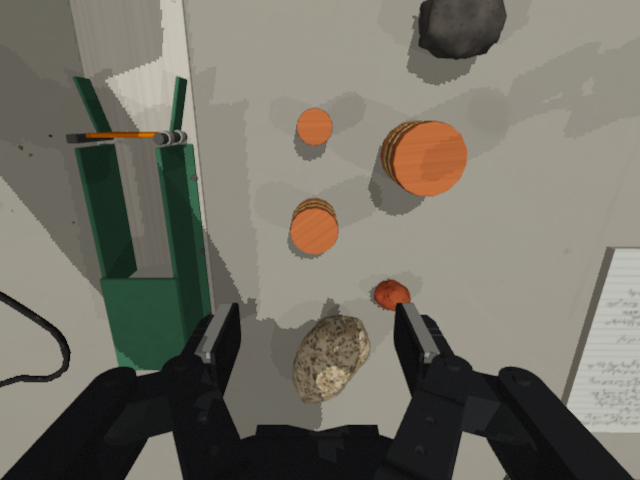

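The wrist picture shows the middle plug's top at (314,231), within about 1 mm of prediction. The lane is at left, with its hood front edge at (103..178,278) and flap at (85..158,135). I'll check the lane fit against this view, then grasp.

```bash
python3 - <<'E'
from h import *
import pickle
m=pickle.load(open("mw1.pkl","rb"))
for n,q in dict(hfr=(.106,.03,.054),hfl=(.106,-.03,.054),flaptopL=(0,.026,.044),flaptopR=(0,-.023,.044),wallL=(.008,.03,.05),wallR=(.008,-.03,.05),plateL=(-.06,.041,.004),guideL=(-.04,.031,.022),guideR=(-.04,-.031,.022)).items(): print(n,proj(m,rk2w(*q)).round(1))
print("plug top",onz(m,(314.5,231),.04).round(4))
need([.517,.425,.007])
E
```

```text
hfr [[173.4 279.1]]
hfl [[ 95.2 279.1]]
flaptopL [[152.9 134.5]]
flaptopR [[ 82.5 134.5]]
wallL [[156.6 146.9]]
wallR [[ 69.4 147. ]]
plateL [[184.3  48.7]]
guideL [[164.9  75.2]]
guideR [[78.6 75.3]]
plug top [0.5157 0.4221 0.04  ]
t 2.07 pos [0.5181 0.4253 0.1587] z [-0.001  0.    -1.   ] shift units [ 0.04 -0.    6.07] spin units(lane) 0.0 open 0.8 F [ 0.6  0.3 -0.2] ff 0.0
```

Call:
arm_command --steps '[80,0.05,0,0.9,0,80,0,0,0.9,0,80,0,0,0.9,0,80,0,0,0.9,0,80,0,0,0.9,0,80,0,0,0.8,0,80,0,0,0.5,0,80,0,0,0.2,0]'

```text
time: 2.73
eef_pos: [0.5162, 0.4242, 0.0068]
tcp_rot: [-0.111, 0.994, -0.001, -0.001]
contact_force: [-0.3, -0.0, 0.4]
opening: 0.801
finger_force: 0.0
```

Call:
arm_command --steps '[80,0,0,0,0,20,0,0,0,0,20,0,0,0,0,20,0,0,0,0,20,0,0,0,0,20,0,0,0,0,20,0,0,0,0,20,0,0,0,0]' --squeeze 25

```text
time: 3.4
eef_pos: [0.5193, 0.4248, 0.0109]
tcp_rot: [-0.111, 0.994, 0.001, 0.001]
contact_force: [-0.8, 0.2, 6.1]
opening: 0.424
finger_force: 25.5
```

Call:
arm_command --steps '[20,0,0,-0.4,0,20,0,0,-0.8,0,20,0,0,-0.8,0,20,0,0,-0.8,0,20,0,0,-0.8,0,20,0,0,-0.4,0,20,0,0,0,0,20,0,0,0,0]'

```text
time: 4.07
eef_pos: [0.5179, 0.4239, 0.1088]
tcp_rot: [-0.111, 0.994, -0.0, 0.0]
contact_force: [0.6, 0.7, -1.9]
opening: 0.418
finger_force: 25.2
```

```bash
python3 - <<'E'
from h import *
need(rk2w(-.065,0,.11))
E
```

```text
t 4.07 pos [0.5179 0.4239 0.1088] z [ 0.  0. -1.] shift units [ 5.57 -5.59 -0.05] spin units(lane) -0.01 open 0.418 F [ 0.6  0.7 -1.9] ff 25.2
```

Call:
arm_command --steps '[20,0.3,-0.3,0,0,20,0.8,-0.8,0,0,20,0.9,-0.9,0,0,20,0.9,-0.9,0,0,20,0.9,-0.9,0,0,20,0.8,-0.8,0,0,20,0.6,-0.6,0,0,20,0.3,-0.3,0,0]'

```text
time: 4.73
eef_pos: [0.411, 0.2573, 0.1062]
tcp_rot: [-0.11, 0.994, -0.001, -0.003]
contact_force: [-0.2, -0.6, -1.3]
opening: 0.422
finger_force: 25.3
```

Call:
arm_command --steps '[20,0.1,-0.1,0,0,20,0,0,0,0,20,0,0,0,0,20,0,0,0,0]'

```text
time: 5.07
eef_pos: [0.4132, 0.2574, 0.109]
tcp_rot: [-0.111, 0.994, 0.0, 0.0]
contact_force: [-0.0, 0.7, -0.7]
opening: 0.425
finger_force: 25.3
```

```bash
python3 - <<'E'
from h import *
import pickle
need(rk2w(-.065,0,.05))
a,m=cam("wrist"); cv2.imwrite("pics/w2.png",a); pickle.dump(m,open("mw2.pkl","wb"))
for n,q in dict(cL=(-.108,.041,.004),cR=(-.108,-.041,.004),guideL=(-.04,.031,.022),guideR=(-.04,-.031,.022),flaptopL=(0,.026,.044),flaptopR=(0,-.023,.044),hfl=(.106,.03,.054),hfr=(.106,-.03,.054)).items(): print(n,proj(m,rk2w(*q)).round(1))
E
```

```text
t 5.07 pos [0.4132 0.2574 0.109 ] z [ 0.001  0.    -1.   ] shift units [ 0.02 -0.02  2.36] spin units(lane) -0.01 open 0.425 F [-0.   0.7 -0.7] ff 25.3
cL [[375.3 180.8]]
cR [[258.3 180.9]]
guideL [[360.2 280.1]]
guideR [[273.6 280.2]]
flaptopL [[354.5 346.3]]
flaptopR [[283.8 346.4]]
hfl [[356.3 471.5]]
hfr [[277.9 471.6]]
```

View pics/w2.png

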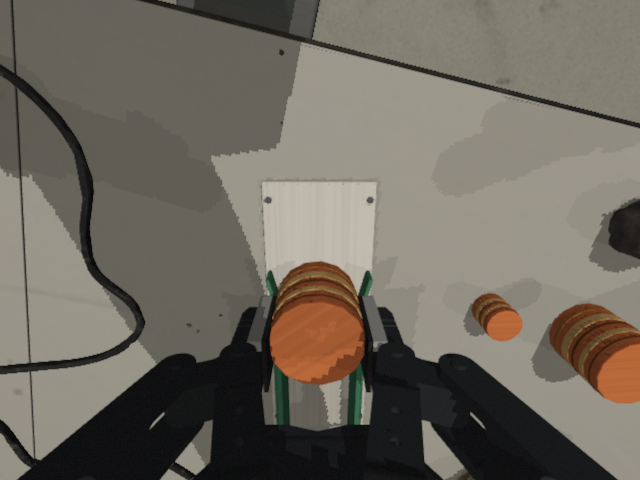

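```bash
python3 - <<'E'
from h import *
import pickle
m=pickle.load(open("mw2.pkl","rb"))
for uv,z in(((318,338),.138),((262,182),.004),((378,182),.004),((262.5,300),.004),((376,300),.004)): print(uv,w2rk(onz(m,uv,z)).round(4))
print("tcp",w2rk(ctrl.get_state()["eef_pos"]).round(4))
E
```

```text
(318, 338) [-0.0718  0.0004  0.138 ]
(262, 182) [-0.1073 -0.0384  0.004 ]
(378, 182) [-0.1072  0.0429  0.004 ]
(262.5, 300) [-0.0142 -0.0429  0.004 ]
(376, 300) [-0.0141  0.0465  0.004 ]
tcp [-0.0647  0.0004  0.109 ]
```

The wrist view puts the plate corners at (262,182) and (378,182), so the lane lies 2 mm farther to its left than fitted. The plug is held upright at (318,338). I'll correct for this and lower it.

Call:
arm_command --steps '[20,-0.12,0.07,0.3,0,20,0,0,0.7,0,20,0,0,0.8,0,20,0,0,0.7,0,20,0,0,0.5,0,20,0,0,0.3,0,20,0,0,0.2,0,20,0,0,0.05,0]'

```text
time: 5.78
eef_pos: [0.4146, 0.2591, 0.0192]
tcp_rot: [-0.111, 0.994, -0.0, -0.001]
contact_force: [0.4, -0.3, -1.0]
opening: 0.422
finger_force: 25.3
```

Call:
arm_command --steps '[20,0,0,0,0,20,0,0,0,0]'

```text
time: 5.95
eef_pos: [0.4156, 0.2593, 0.0208]
tcp_rot: [-0.111, 0.994, 0.0, 0.001]
contact_force: [-0.3, 0.2, -1.1]
opening: 0.419
finger_force: 25.3
```

Call:
arm_command --steps '[20,0,0,0.06,0,20,0,0,0.06,0,20,0,0,0,0,20,0,0,0,0]'

```text
time: 6.28
eef_pos: [0.4149, 0.259, 0.0173]
tcp_rot: [-0.111, 0.994, 0.0, 0.0]
contact_force: [-0.3, -0.4, -1.1]
opening: 0.421
finger_force: 25.3
```

Call:
arm_command --steps '[20,0,0,0.05,0,20,0,0,0,0,20,0,0,0,0]'

```text
time: 6.53
eef_pos: [0.4148, 0.2589, 0.0158]
tcp_rot: [-0.111, 0.994, -0.0, -0.0]
contact_force: [0.6, -0.0, -0.4]
opening: 0.422
finger_force: 25.3
```

Call:
arm_command --steps '[20,0,0,0.05,0,20,0,0,0,0,20,0,0,0,0]'

```text
time: 6.78
eef_pos: [0.4152, 0.2591, 0.0149]
tcp_rot: [-0.111, 0.994, 0.0, 0.0]
contact_force: [0.3, -0.2, 1.3]
opening: 0.417
finger_force: 25.4
```

Call:
arm_command --steps '[20,0,0,0.05,0,20,0,0,0,0,20,0,0,0,0]'

```text
time: 7.03
eef_pos: [0.4162, 0.2595, 0.0148]
tcp_rot: [-0.111, 0.994, 0.0, 0.001]
contact_force: [-1.1, -0.4, 6.8]
opening: 0.418
finger_force: 25.9
```

Call:
arm_command --steps '[20,0,0,-0.05,0,20,0,0,0,0,44,0,0,0,0,48,0,0,0,0,52,0,0,0,0,58,0,0,0,0,64,0,0,0,0,64,0,0,0,0]'

```text
time: 7.7
eef_pos: [0.4148, 0.2589, 0.0145]
tcp_rot: [-0.111, 0.994, -0.0, -0.0]
contact_force: [-0.0, -0.2, 0.3]
opening: 0.638
finger_force: 0.0
```

Call:
arm_command --steps '[64,0,0,-0.2,0,64,0,0,-0.6,0,64,0,0,-0.9,0,64,0,0,-0.9,0,64,0.4,0,-0.4,0,40,0.8,0,-0.1,0,20,0.5,0,0,0,8,0.2,0,0,0]'

```text
time: 8.37
eef_pos: [0.3671, 0.2483, 0.0924]
tcp_rot: [-0.111, 0.994, 0.0, -0.0]
contact_force: [-0.4, 0.7, 0.1]
opening: 0.221
finger_force: 0.0
```

Call:
arm_command --steps '[8,0,0,0,0,8,0,0,0,0,8,0,0,0,0,8,0,0,0,0]'

```text
time: 8.7
eef_pos: [0.3693, 0.2486, 0.0922]
tcp_rot: [-0.111, 0.994, 0.0, 0.0]
contact_force: [-0.0, -0.5, 0.4]
opening: 0.08
finger_force: 0.0
```

```bash
python3 - <<'E'
from h import *
import pickle
r=np.load("rack.npy"); r[:2]=rk2w(.0005,.002,0)[:2]; np.save("rack.npy",r)
need(rk2w(-.112,0,.014)); print(w2rk(ctrl.get_state()["eef_pos"]))
a,m=cam("wrist"); b,mb=cam("scene"); c,mc=cam("side"); 
pickle.dump((m,mb,mc),open("m3.pkl","wb"))
cv2.imwrite("pics/sc3.png",b);cv2.imwrite("pics/sd3.png",c)
cv2.imwrite("pics/c3.png",np.hstack([cv2.resize(a,(400,300)),cv2.resize(b[230:380,270:470],(400,300))]))
th=np.linspace(0,2*np.pi,60)
for n,im,mm in(("w",a,m),("sc",b,mb),("sd",c,mc)):
    hsv=cv2.cvtColor(im,cv2.COLOR_BGR2HSV)
    red=((hsv[...,0]<16)|(hsv[...,0]>172))&(hsv[...,1]>90)&(hsv[...,2]>40)
    N,_,st,ce=cv2.connectedComponentsWithStats(cv2.morphologyEx(red.astype(np.uint8),cv2.MORPH_CLOSE,np.ones((7,3))))
    q=proj(mm,[rk2w(-.065+.019*np.cos(t),.019*np.sin(t),z) for t in th for z in(.004,.044)]); print(n,"pred",q.min(0).round(1),q.max(0).round(1))
    print([ (s[0],s[1],s[0]+s[2],s[1]+s[3]) for s in st[1:].tolist() if s[4]>150])
E
```

```text
t 8.7 pos [0.3693 0.2486 0.0922] z [ 0.  0. -1.] shift units [0.09 0.02 3.13] spin units(lane) -0.01 open 0.08 F [-0.  -0.5  0.4] ff 0.0
[-0.10983675 -0.0004155   0.09216841]
w pred [288.1 281.1] [348.5 361.3]
[(294, 281, 340, 358), (471, 354, 522, 406), (549, 363, 640, 472), (301, 376, 334, 417)]
sc pred [302.7 312.3] [327.6 347.6]
[(0, 68, 222, 151), (226, 135, 263, 185), (335, 204, 349, 219), (338, 292, 360, 325), (303, 313, 328, 347)]
sd pred [282.  309.8] [311.9 352.4]
[(301, 203, 317, 219), (319, 287, 347, 324), (283, 311, 312, 352)]
```

View pics/c3.png

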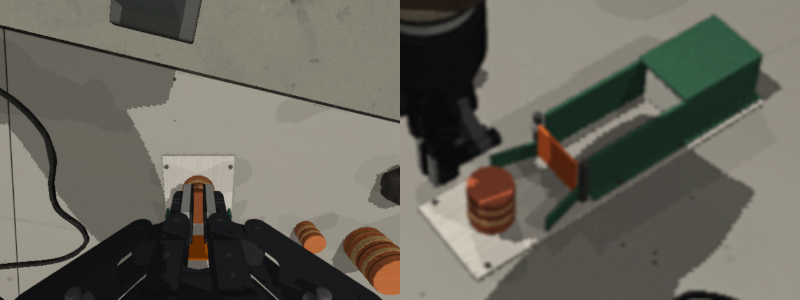

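The plug stands at the intake: scene bounding box (303,313)-(328,347) against a prediction of (303,312)-(328,348). Next I'll lower the nearly shut fingers behind it and push.

Call:
arm_command --steps '[8,0.1,0,0.3,0,8,0,0,0.7,0,8,0,0,0.8,0,8,0,0,0.7,0,8,0,0,0.4,0,8,0,0,0.2,0,8,0,0,0,0,8,0,0,0,0]'

```text
time: 9.52
eef_pos: [0.3664, 0.2481, 0.0148]
tcp_rot: [-0.111, 0.994, 0.0, 0.0]
contact_force: [0.2, 0.3, -0.5]
opening: 0.084
finger_force: 0.0
```

Call:
arm_command --steps '[8,-0.1,0,0,0,8,-0.1,0,0,0,8,-0.1,0,0,0,8,-0.1,0,0,0,8,-0.1,0,0,0,8,-0.1,0,0,0,8,-0.1,0,0,0,8,-0.1,0,0,0]'

```text
time: 10.18
eef_pos: [0.3858, 0.2524, 0.0145]
tcp_rot: [-0.111, 0.994, -0.0, -0.0]
contact_force: [-0.3, -0.2, -0.2]
opening: 0.078
finger_force: 0.1
```

```bash
python3 - <<'E'
from h import *
need(rk2w(-.03,0,.014)); print(w2rk(ctrl.get_state()["eef_pos"]))
E
```

```text
t 10.18 pos [0.3858 0.2524 0.0145] z [-0. -0. -1.] shift units [-2.52  0.02  0.02] spin units(lane) -0.01 open 0.078 F [-0.3 -0.2 -0.2] ff 0.1
[-0.09287869 -0.00040961  0.01453613]
```

Call:
arm_command --steps '[8,-0.12,0,0,0,8,-0.12,0,0,0,8,-0.12,0,0,0,8,-0.12,0,0,0,8,-0.12,0,0,0,8,-0.12,0,0,0,8,-0.12,0,0,0,8,-0.12,0,0,0]'

```text
time: 10.85
eef_pos: [0.4093, 0.2577, 0.0146]
tcp_rot: [-0.111, 0.994, 0.0, -0.0]
contact_force: [-1.0, 0.1, -0.2]
opening: 0.08
finger_force: 0.1
```

Call:
arm_command --steps '[8,-0.12,0,0,0,8,-0.12,0,0,0,8,-0.12,0,0,0,8,-0.12,0,0,0,8,-0.12,0,0,0,8,-0.12,0,0,0,8,-0.12,0,0,0,8,-0.12,0,0,0]'

```text
time: 11.52
eef_pos: [0.4314, 0.2626, 0.0142]
tcp_rot: [-0.111, 0.994, -0.0, -0.002]
contact_force: [-4.7, -1.3, 1.0]
opening: 0.081
finger_force: 2.2
```

```bash
python3 - <<'E'
from h import *
need(rk2w(-.03,0,.014)); print(w2rk(ctrl.get_state()["eef_pos"]))
a,m=cam("scene"); b,mb=cam("side")
cv2.imwrite("pics/c4.png",np.hstack([cv2.resize(a[230:380,270:470],(400,300)),cv2.resize(b[220:370,250:450],(400,300))]))
E
```

```text
t 11.52 pos [0.4314 0.2626 0.0142] z [-0.003 -0.001 -1.   ] shift units [-0.64  0.02  0.01] spin units(lane) -0.01 open 0.081 F [-4.7 -1.3  1. ] ff 2.2
[-0.04609241 -0.00051113  0.01419942]
```

View pics/c4.png

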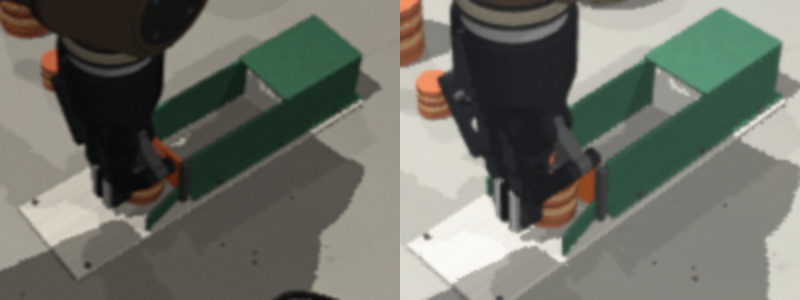

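The plug stands upright against the flap, at about (165,185) in the left panel, and I read 5 N. I'll continue.

Call:
arm_command --steps '[8,-0.12,0,0,0,8,-0.12,-0.01,0,0,8,-0.12,-0.01,0,0,8,-0.12,-0.01,0,0,8,-0.12,-0.01,0,0,8,-0.12,-0.01,0,0,8,-0.12,0,0,0,8,-0.12,0,0,0]'

```text
time: 12.28
eef_pos: [0.4553, 0.2667, 0.014]
tcp_rot: [-0.111, 0.994, -0.0, -0.001]
contact_force: [-4.3, -1.0, -0.4]
opening: 0.076
finger_force: 2.1
```

Call:
arm_command --steps '[8,-0.12,0,0,0,8,-0.12,0,0,0,8,-0.12,0,0,0,8,-0.12,0,0,0,8,-0.12,0,0,0,8,-0.12,0,0,0,8,-0.12,0,0,0,8,-0.12,0,0,0]'

```text
time: 12.95
eef_pos: [0.4803, 0.2725, 0.0148]
tcp_rot: [-0.111, 0.994, 0.0, 0.001]
contact_force: [-2.1, -0.9, -0.3]
opening: 0.081
finger_force: 1.0
```

Call:
arm_command --steps '[8,-0.12,0,0,0,8,-0.12,0,0,0,8,-0.12,0,0,0,8,-0.12,0,0,0,8,-0.12,0,0,0,8,-0.12,0,0,0]'

```text
time: 13.45
eef_pos: [0.498, 0.2764, 0.015]
tcp_rot: [-0.111, 0.994, 0.0, 0.001]
contact_force: [-1.2, -2.9, 0.3]
opening: 0.077
finger_force: 1.5
```

```bash
python3 - <<'E'
from h import *
need(rk2w(.055,-.001,.014)); print(w2rk(ctrl.get_state()["eef_pos"]))
E
```

```text
t 13.45 pos [0.498  0.2764 0.015 ] z [ 0.001  0.    -1.   ] shift units [-1.32  0.03  0.04] spin units(lane) -0.01 open 0.077 F [-1.2 -2.9  0.3] ff 1.5
[ 0.02188227 -0.00181455  0.01496758]
```

Call:
arm_command --steps '[8,-0.12,0,0,0,8,-0.12,0,0,0,8,-0.12,0,0,0,8,-0.12,0,0,0,8,-0.12,0,0,0,8,-0.12,0,0,0,8,-0.12,0,0,0,8,-0.12,0,0,0]'

```text
time: 14.12
eef_pos: [0.5212, 0.2818, 0.0147]
tcp_rot: [-0.111, 0.994, 0.0, 0.001]
contact_force: [-1.4, -1.1, 0.1]
opening: 0.08
finger_force: 1.3
```

Call:
arm_command --steps '[8,-0.05,0,0,0,8,-0.05,0,0,0,8,0,0,0,0]'

```text
time: 14.37
eef_pos: [0.5236, 0.2823, 0.0148]
tcp_rot: [-0.111, 0.994, 0.0, 0.001]
contact_force: [0.3, -2.0, -0.0]
opening: 0.082
finger_force: 1.2
```

Call:
arm_command --steps '[8,-0.05,0,0,0,8,-0.05,0,0,0,8,0,0,0,0]'

```text
time: 14.62
eef_pos: [0.5256, 0.2827, 0.0146]
tcp_rot: [-0.111, 0.994, 0.0, 0.0]
contact_force: [0.0, -2.3, 0.3]
opening: 0.079
finger_force: 1.2
```

```bash
python3 - <<'E'
from h import *
need(rk2w(.055,-.001,.014)); print(w2rk(ctrl.get_state()["eef_pos"]))
a,m=cam("scene"); b,mb=cam("side")
cv2.imwrite("pics/c5.png",np.hstack([cv2.resize(a[230:330,330:463],(400,300)),cv2.resize(b[220:320,310:443],(400,300))]))
E
```

```text
t 14.62 pos [0.5256 0.2827 0.0146] z [ 0.  0. -1.] shift units [-0.19  0.03  0.02] spin units(lane) -0.01 open 0.079 F [ 0.  -2.3  0.3] ff 1.2
[ 0.05013104 -0.00178488  0.01460462]
```

View pics/c5.png

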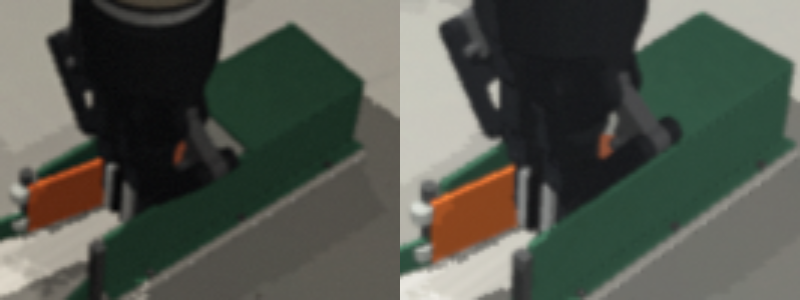

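The plug is past the flap, which rests open along the finger. It is nearing the hood, so I'm feeling forward now.

Call:
arm_command --steps '[8,-0.04,0,0,0,8,-0.04,0,0,0,8,-0.04,0,0,0,8,0,0,0,0]'

```text
time: 15.05
eef_pos: [0.5285, 0.2833, 0.0146]
tcp_rot: [-0.111, 0.994, 0.0, 0.0]
contact_force: [0.5, -2.2, -0.3]
opening: 0.084
finger_force: 1.2
```

Call:
arm_command --steps '[8,-0.04,0,0,0,8,-0.04,0,0,0,8,-0.04,0,0,0,8,0,0,0,0]'

```text
time: 15.38
eef_pos: [0.5317, 0.2841, 0.0148]
tcp_rot: [-0.111, 0.994, 0.0, 0.0]
contact_force: [0.7, -2.5, 0.6]
opening: 0.08
finger_force: 1.2
```

Call:
arm_command --steps '[8,-0.04,0,0,0,8,-0.04,0,0,0,8,0,0,0,0]'

```text
time: 15.63
eef_pos: [0.5335, 0.285, 0.0148]
tcp_rot: [-0.111, 0.994, 0.001, 0.0]
contact_force: [0.2, 0.4, 0.3]
opening: 0.078
finger_force: 0.0
```

Call:
arm_command --steps '[8,-0.04,0,0,0,8,-0.04,0,0,0,8,0,0,0,0]'

```text
time: 15.88
eef_pos: [0.5353, 0.2852, 0.0147]
tcp_rot: [-0.111, 0.994, 0.0, 0.0]
contact_force: [-0.1, 0.8, -0.7]
opening: 0.083
finger_force: 0.0
```

Call:
arm_command --steps '[8,-0.04,0,0,0,8,-0.04,0,0,0,8,0,0,0,0]'

```text
time: 16.13
eef_pos: [0.5373, 0.2854, 0.0146]
tcp_rot: [-0.111, 0.994, 0.0, 0.0]
contact_force: [-0.7, 0.2, 1.0]
opening: 0.081
finger_force: 0.0
```

Call:
arm_command --steps '[8,-0.04,0,0,0,8,-0.04,0,0,0,8,0,0,0,0]'

```text
time: 16.38
eef_pos: [0.5393, 0.2858, 0.0146]
tcp_rot: [-0.111, 0.994, 0.0, 0.0]
contact_force: [-0.2, -0.3, 0.9]
opening: 0.08
finger_force: 0.0
```

Call:
arm_command --steps '[8,-0.04,0,0,0,8,-0.04,0,0,0,8,0,0,0,0]'

```text
time: 16.63
eef_pos: [0.5412, 0.2862, 0.0146]
tcp_rot: [-0.111, 0.994, 0.0, 0.0]
contact_force: [-0.7, -0.9, 0.4]
opening: 0.08
finger_force: 0.0
```

Call:
arm_command --steps '[8,-0.04,0,0,0,8,-0.04,0,0,0,8,0,0,0,0]'

```text
time: 16.88
eef_pos: [0.5413, 0.2862, 0.0139]
tcp_rot: [-0.111, 0.994, -0.0, -0.002]
contact_force: [-4.6, -1.2, 2.6]
opening: 0.076
finger_force: 2.6
```

Call:
arm_command --steps '[8,-0.04,0,0,0,8,-0.04,0,0,0,8,0,0,0,0]'

```text
time: 17.13
eef_pos: [0.5423, 0.2864, 0.0135]
tcp_rot: [-0.111, 0.994, -0.001, -0.004]
contact_force: [-7.2, -3.3, 3.7]
opening: 0.08
finger_force: 3.6
```

Call:
arm_command --steps '[8,-0.04,0,0,0,8,-0.04,0,0,0,8,0,0,0,0]'

```text
time: 17.38
eef_pos: [0.5441, 0.2869, 0.0135]
tcp_rot: [-0.111, 0.994, -0.001, -0.004]
contact_force: [-6.7, -2.2, 3.6]
opening: 0.083
finger_force: 3.6
```

Follower contact came at tool x ≈ 0.5415, with a steady 7 N; it has been pushed back about 2.5 mm. I'll push 1.5 mm more.

Call:
arm_command --steps '[8,-0.03,0,0,0,8,-0.03,0,0,0,8,0,0,0,0]'

```text
time: 17.63
eef_pos: [0.5456, 0.2872, 0.0135]
tcp_rot: [-0.111, 0.994, -0.001, -0.004]
contact_force: [-6.8, -0.9, 3.0]
opening: 0.082
finger_force: 3.7
```

Call:
arm_command --steps '[8,0.08,0,0,0,8,0.08,0,0,0,8,0.02,0,0,0,8,0,0,0,0,8,0,0,0,0]'

```text
time: 18.05
eef_pos: [0.5446, 0.287, 0.015]
tcp_rot: [-0.111, 0.994, 0.0, 0.001]
contact_force: [-0.2, -0.3, -0.8]
opening: 0.082
finger_force: 0.0
```

```bash
python3 - <<'E'
from h import *
need(rk2w(.06,-.001,.1)); print(w2rk(ctrl.get_state()["eef_pos"]))
a,m=cam("scene"); b,mb=cam("wrist")
cv2.imwrite("pics/c6.png",np.hstack([cv2.resize(a[230:330,330:463],(400,300)),cv2.resize(b,(400,300))]))
E
```

```text
t 18.05 pos [0.5446 0.287  0.015 ] z [ 0.002  0.    -1.   ] shift units [ 0.38  0.03 -3.4 ] spin units(lane) -0.01 open 0.082 F [-0.2 -0.3 -0.8] ff 0.0
[ 0.06962986 -0.00180512  0.01500061]
```

View pics/c6.png

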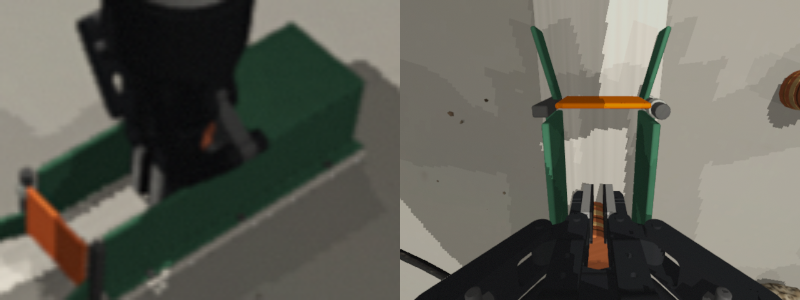

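The flap is already shut at (603,103) in the right panel, with the fingers behind the plug. I'll back off 10 mm, then lift straight up.

Call:
arm_command --steps '[8,0.1,0,0,0,8,0.2,0,0,0,8,0.1,0,0,0,8,0,0,0,0,8,0,0,-0.3,0,8,0,0,-0.6,0,8,0,0,-0.9,0,8,0,0,-0.9,0]'

```text
time: 18.82
eef_pos: [0.5337, 0.2845, 0.0827]
tcp_rot: [-0.111, 0.994, -0.0, -0.001]
contact_force: [-0.0, 0.3, 0.8]
opening: 0.077
finger_force: 0.0
```

Call:
arm_command --steps '[8,0,0,-0.9,0,8,0,0,-0.9,0,8,0.5,0,-0.6,0,8,0.8,0,-0.3,0,8,0.8,0,0,0,8,0.8,0,0,0,8,0.5,0,0,0,8,0,0,0,0]'

```text
time: 19.48
eef_pos: [0.4492, 0.2657, 0.1499]
tcp_rot: [-0.111, 0.994, -0.0, -0.0]
contact_force: [-0.1, 0.4, -0.9]
opening: 0.083
finger_force: 0.0
```

Call:
arm_command --steps '[8,0,0.8,0,0,8,0,0.9,0,0,8,0,0.9,0,0,8,0,0.9,0,0,8,0,0.9,0,0,8,0,0.5,0,0,8,0,0,0,0,8,0,0,0,0]'

```text
time: 20.15
eef_pos: [0.4246, 0.3856, 0.1496]
tcp_rot: [-0.111, 0.994, -0.0, 0.0]
contact_force: [-0.2, -0.8, -0.7]
opening: 0.082
finger_force: 0.0
```

```bash
python3 - <<'E'
from h import *
need(rk2w(.06,-.001,.1))
a,m=cam("scene"); b,mb=cam("side")
cv2.imwrite("pics/c7.png",np.hstack([cv2.resize(a[190:340,270:470],(400,300)),cv2.resize(b[220:320,310:443],(400,300))]))
E
```

```text
t 20.15 pos [0.4246 0.3856 0.1496] z [ 0. -0. -1.] shift units [-3.42 -4.87  1.99] spin units(lane) 0.0 open 0.082 F [-0.2 -0.8 -0.7] ff 0.0
```

View pics/c7.png

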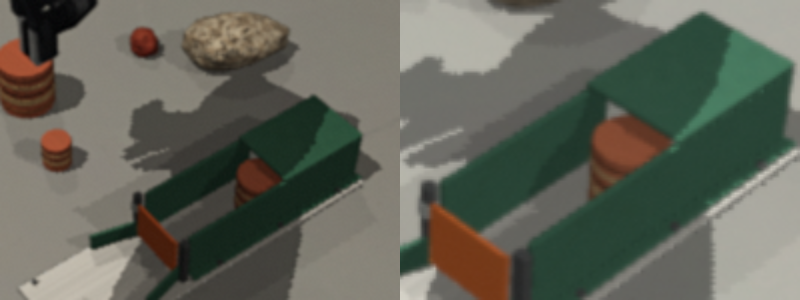

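The plug stands upright, partly under the hood at (255,180) in the left panel. The flap is shut at (157,237), and the other stones are where they were.

```bash
python3 -c "
from plant import ctrl
print(ctrl.sign_off())"
```

```text
the job is handed in; nothing more can be done
None
```

Handed in at about 20 s: the middle plug stands in the lane against the follower, which by my force and position readings went back about 4 mm, with the flap shut behind it and the other stones visibly unmoved; I viewed 11 pictures, one over the limit of 10.

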